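True up a swing fence with a square

ROBOT

A 7-joint arm with a two-finger parallel gripper is mounted at the origin on the work surface. World frame = base frame: x ahead of the robot, y to its left, z up, the work surface at z = 0. Lengths are in m, angles in rad, forces in N, time in s.
With the tool pointing down it reaches from about 0.4 to 0.85 m from the base axis. Payload 6.9 kg.
Tool frame: the origin (TCP) lies between the finger pads; the fingertips stand 14 mm ahead of it and the grasp point (between the pads) lies 5 mm behind it; z points along the fingers, x is the direction in which the jaws open and shut, and the axes are right-handed (so a half turn about z gives the same grasp; the last joint's range is limited). The gripper opens to 85 mm and grips with 20 to 120 N. Pads are 22 mm wide; open, the fingers measure 114 mm over their backs; the gripper's body (76 mm by 85 mm) begins 54 mm behind the grasp point. The pads swing forward as they close: fully open they stand 13 mm farther back than shut.
Start: joints at [1.359, 0.507, -0.238, 1.5, 0.126, 1.149, -0.155], TCP at [0.195, -0.594, 0.245] pointing down, gripper open.
Joint ranges: [-3.08, 3.08], [-0.24, 2.05], [-1.43, 1.35], [0, 2.5], [-1.52, 4.66], [0.17, 1.96], [-2.89, 2.89]. Speed limits (rad/s): [2.39, 2.39, 3.14, 3.14, 3.14, 3.14, 3.14].

INTERFACE

Orientations are given as a unit quaternion [w, x, y, z].
In Python, from bench import telemetry, imaging, job_done gives the robot as it stands.
- The arm moves only by the tool jog_arm, never from a script. Its argument "rows" is a list of rows, each a list of 7 numbers: the turn, a rotation vector about the tool's x, y, z in rad, then the shift along the tool's x, y, z in cm, then the opening, from -1 (shut) to 1 (fully open). A call has 1 to 12 rows; each row shifts and turns the commanded pose from where the row before left it, along the tool's axes as they then stand; what a row does not reach is not made up. A row lasts 1/8 s, in which the tool goes at most 62.5 mm and 10.7 degrees, less where a joint would pass 70% of its speed; a pose out of reach is approached as far as the arm can. A call with a gripper value outside its range is refused whole. The fingers move at their own pace and stop on an object; "grip_force" is the grip in N (left out, the last holds). Time passes only in rows, so rows that do not move let the fingers close. It gives the time, the measured TCP pose, the force and the opening at its end, in the units of the state.
- telemetry.observe(): the state, without advancing time (a new reading comes with each control period).
- imaging.grab_frame(name): name is "side" or "top" or "wrist"; returns a dict with "pixels" (420x560x3 uint8, red, green, blue), "vertical_fov" (degrees; the focal length in pixels is half the picture's height over the tangent of half this angle, whatever the lens; pixels are square), "cx", "cy" (the principal point, pixels), "dist_coeffs" ([k1, k2, p1, p2, k3] as OpenCV has them; the pictures are not rectified), "world_from_camera" (4x4, takes a point from camera to world coordinates); the wrist camera has in their place "T_tool_cam" (4x4, takes a point from camera to tool coordinates, whose origin is the TCP and whose axes are the tool frame's). Camera axes: x right, y down, z forward; pixel columns grow to the right and rows downward; lengths in m; the calibration is good to about 2 mm. A picture is of the moment at which its call begins: read the wrist's pose just before it. There is no depth.
- job_done(): hands the job in, once; it reports no verdict.
The state is a dict: "t": time; "joints": joint angles; "joint_vel": joint speeds; "effort": joint torques, N m; "ee_pos": TCP position; "eef_rot": TCP orientation; "contact_force": force on the tool from outside, world axes, zero at the start; "ft_torque": the same for the moment, N m; "width": opening from 0.0 (shut) to 1.0 (fully open).
Only numpy, scipy, OpenCV 4.12 (cv2) and the standard library are available. Lean on these libraries where they do the work, as an engineer would, in place of code of your own. Each camera call takes 0.05 s, during which the arm holds its last target.

TASK

The blue swing fence of the seed-tray jig has been knocked inwards. Pick up the square by its orange grip and, with it down in the jig, press its two outer edges against the yellow fence and the blue fence so that the blue fence is pushed out until both fences lie flush along the square with no gap, and hold it pressed there for about a second. Then take it away and lay it flat on the green mat, leaving the fences square to each other and not disturbing the pot, jar and dishes.

Things in the scene. Friction and masses are not known exactly. Their poses are not given: they have to be found in the camera images.
- jig: White base plate 210 x 210 x 10 mm fixed to the bench, with two upright fences forming an inside corner. Origin: inner corner where the fence faces meet, at bench level (plate top is 10 mm higher). z up. Plate covers x and y from -190 to +20 mm; the working side is at negative x and y. Fence tops: 55 mm above the bench. A pivot post (20 mm across, 59 mm tall) stands outside the corner.
- fixed_fence: Yellow fence, rigid on the jig, 14 mm thick, 170 mm long, 45 mm tall, standing on the plate. Same origin and axes as the jig. Its inner face is the jig plane x = 0, from y = -172 to -2 mm.
- swing_fence (a joint): Angle of the blue fence on its stiff pivot, rad. 0: square, its inner face in the jig plane y = 0; positive: free end swung inwards (to negative y), 0.09 to 0.22 at the start; negative: pushed past square. Travel -0.35 to 0.45. It stays where left; turning takes 0.3 N m (2.5 N at 120 mm from the pivot). The pivot end does not yield, so a square pressed home stops there.
- swing_end (a point): Free end of the blue fence (14 mm thick, 170 mm long, 45 mm tall, standing on the plate): top edge of its inner face, 172 mm from the vertical pivot line through the jig origin, 55 mm above the bench. Its axes are parallel to the jig axes when the fences are square; x runs along the fence face towards the pivot.
- square: Loose steel square, about 0.35 kg: a flat L, legs 120 mm long outside, 24 mm wide, 12 mm thick, with an 8 x 8 mm notch at the outer corner. Origin: the (notched) outer corner, underside; z up. Legs run along -x and -y; the outer edges are its planes y = 0 and x = 0. An upright orange grip bar crosses both legs: 16 mm thick, 80 mm long, top 52 mm above the underside.
- square_grip (a point): Middle of the orange grip bar, at x = y = -42 mm in the square's frame and 36 mm above its underside; axes as the square. The bar is long along the direction (1, -1, 0) of these axes, so fingers close on it along (1, 1, 0).
- mat: Green mat, 200 x 200 x 4 mm, fixed on the bench; origin centre of its underside. The square lies on it at the start.
- mat_top (a point): Centre of the mat's top face.
- pot: Bystander: grey square plant pot, 62 x 62 x 60 mm, with green seedlings up to about 85 mm above it; origin centre of underside.
- bottle: Bystander: amber jar with a blue cap, 60 mm across, 110 mm tall; origin centre of underside.
- dishes: Bystander: stack of three round pale dishes, 86 mm across, 44 mm tall; origin centre of underside.
Mind the look-alikes: they are no part of the job. Leave any brown or turquoise look-alike of the square alone.

How it is judged:
On the way:
1. The square, down in the jig, is pressed against both fences at once, flush, with the blue fence square (contact force between square and fixed_fence above 0.5 N and contact force between square and swing_fence above 0.5 N and x of square in the frame of jig between -0.004 and 0.004 m and y of square in the frame of jig between -0.004 and 0.004 m and z of square in the frame of jig below 0.03 m and angle between the x axis of square and the x axis of fixed_fence, either way round below 0.03 rad and angle between square's own z axis and vertical below 0.06 rad and value of joint swing_fence between -0.03 and 0.03 rad), for 0.5 s.
At the end, for the whole second after the job is handed in: The blue fence stands within 0.03 rad (1.7 degrees) of square. The square lies flat (within 0.06 rad, underside within 4 mm of the mat's top) on the green mat, its grip within 70 mm of the mat's centre along each mat axis, at rest and released (value of joint swing_fence between -0.03 and 0.03 rad and x of square_grip in the frame of mat between -0.07 and 0.07 m and y of square_grip in the frame of mat between -0.07 and 0.07 m and z of square in the frame of mat between 0 and 0.008 m and angle between square's own z axis and vertical below 0.06 rad and linear speed of square below 0.02 m/s); the robot touches nothing.
It fails at once if The pot is shifted by more than 20 mm (distance of pot from where it was at the start of the episode above 0.02 m).
It fails at once if The jar is shifted by more than 20 mm (distance of bottle from where it was at the start of the episode above 0.02 m).
It fails at once if The stack of dishes is shifted by more than 20 mm (distance of dishes from where it was at the start of the episode above 0.02 m).
It also fails if it takes over 69 s, if anything falls off the work surface, if the arm or the gripper's body presses on something with over 40 N, if the wrist force passes 120 N, or if a joint passes its speed limit or range.

## Working session

There is one attempt and no reset: what is moved stays moved. The work goes in short steps, Python scripts to look and compute and a tool call to move; the robot and the scene stay as the last step left them, time stands still between calls to the robot, and variables do not carry over. Pictures are saved under pics/ and viewed, and the job is handed in when it is done.

Besides the shell and the picture viewer there is one more tool, called after "Call:" by a JSON object that holds its "api" and its "payload". jog_arm: Moves the arm, as the interface text tells. Its arguments: {"type":"object","properties":{"rows":{"type":"array","items":{"type":"array","items":{"type":"number"}}},"grip_force":{"type":"number"}},"required":["rows"]}

```bash
mkdir -p pics; ls; cat > h.py <<'E'
import numpy as np, cv2, json
from bench import telemetry, imaging, job_done
def grab(n,tag):
    s=telemetry.observe()
    f=imaging.grab_frame(n)
    cv2.imwrite(f'pics/{tag}.png',cv2.cvtColor(np.asarray(f['pixels']),cv2.COLOR_RGB2BGR))
    if n=='wrist':
        f['world_from_camera']=T(s)@np.array(f['T_tool_cam'])
    d={k:np.array(v).tolist() for k,v in f.items() if k!='pixels'}
    json.dump(d,open(f'pics/{tag}.json','w'))
    return f,s
from scipy.spatial.transform import Rotation as R
def T(s):
    q=s['eef_rot'];M=np.eye(4);M[:3,:3]=R.from_quat([q[1],q[2],q[3],q[0]]).as_matrix();M[:3,3]=s['ee_pos'];return M
def K(d):
    f=210/np.tan(np.radians(d['vertical_fov'])/2)
    return np.array([[f,0,d['cx']],[0,f,d['cy']],[0,0,1]])
def w(tag,uv,z):
    "pixels -> world points on plane z"
    d=json.load(open(f'pics/{tag}.json'))
    uv=np.array(uv,float).reshape(-1,1,2); z=np.broadcast_to(z,len(uv))
    n=cv2.undistortPoints(uv,K(d),np.array(d['dist_coeffs'])).reshape(-1,2)
    M=np.array(d['world_from_camera']); r=np.c_[n,np.ones(len(n))]@M[:3,:3].T; c=M[:3,3]
    return c+r*((z-c[2])/r[:,2])[:,None]
def p(tag,X):
    d=json.load(open(f'pics/{tag}.json'));M=np.linalg.inv(np.array(d['world_from_camera']))
    rv=cv2.Rodrigues(M[:3,:3])[0]
    return cv2.projectPoints(np.array(X,float).reshape(-1,3),rv,M[:3,3],K(d),np.array(d['dist_coeffs']))[0].reshape(-1,2)
def crop(tag,x0,y0,x1,y1,out,sc):
    im=cv2.imread(f'pics/{tag}.png')[y0:y1,x0:x1]
    cv2.imwrite(f'pics/{out}.png',cv2.resize(im,None,fx=sc,fy=sc,interpolation=cv2.INTER_CUBIC))
E
python3 - <<'E'
from h import *
for n in ['top','side','wrist']:
    f,s=grab(n,n+'0'); print(n,f['vertical_fov'],f['dist_coeffs'],np.round(f['world_from_camera'],3).tolist())
print(s)
print(np.round(f['T_tool_cam'],3))
E
```

```text
pics
top 50.46437585388843 [-0.02836176  0.          0.          0.          0.        ] [[0.029, -0.987, 0.161, 0.386], [-1.0, -0.03, -0.004, -0.094], [0.008, -0.161, -0.987, 1.194], [0.0, 0.0, 0.0, 1.0]]
side 44.396375169639214 [-0.10804767  0.          0.          0.          0.        ] [[0.994, -0.087, 0.065, 0.493], [-0.109, -0.756, 0.645, -0.937], [-0.007, -0.649, -0.761, 1.051], [0.0, 0.0, 0.0, 1.0]]
wrist 61.58305631627818 [-0.09378144  0.          0.          0.          0.        ] [[0.313, -0.896, -0.314, 0.275], [-0.95, -0.296, -0.1, -0.567], [-0.003, 0.33, -0.944, 0.373], [0.0, 0.0, 0.0, 1.0]]
{'t': 0.1, 'joints': array([ 1.35948631,  0.50824645, -0.23751209,  1.50103709,  0.12567293,
        1.14890393, -0.15479658]), 'joint_vel': array([ 0.00196992, -0.00295077, -0.00103274, -0.00420294, -0.00020442,
       -0.00075218,  0.00087207]), 'effort': array([-5.66677598e-03, -6.21840048e+01, -2.19468668e+00, -2.50204110e+01,
        1.25812445e-02,  7.84617034e-03, -9.98904238e-05]), 'ee_pos': array([ 0.19450424, -0.59350853,  0.24451899]), 'eef_rot': array([-4.66174511e-04,  8.09791407e-01, -5.86717332e-01, -6.56984212e-04]), 'contact_force': array([-0.34805949, -0.5106233 ,  1.26836638]), 'ft_torque': array([ 0.0357513 , -0.01060841, -0.02111891]), 'width': 0.9981531957625}
[[ 1.     0.002 -0.001 -0.001]
 [-0.001  0.944  0.33  -0.084]
 [ 0.002 -0.33   0.944 -0.128]
 [ 0.     0.     0.     1.   ]]
```

View pics/top0.png

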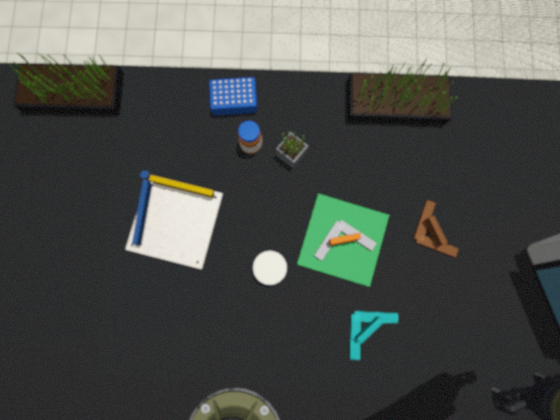

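View pics/side0.png

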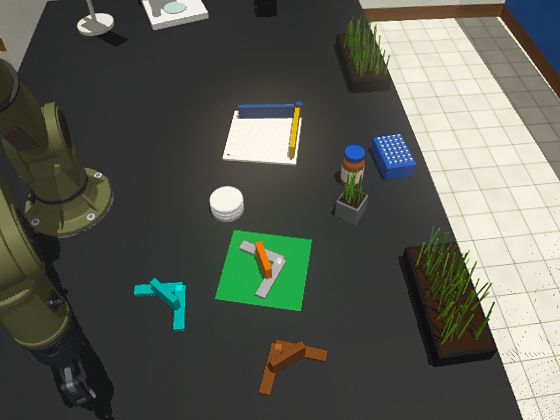

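View pics/wrist0.png

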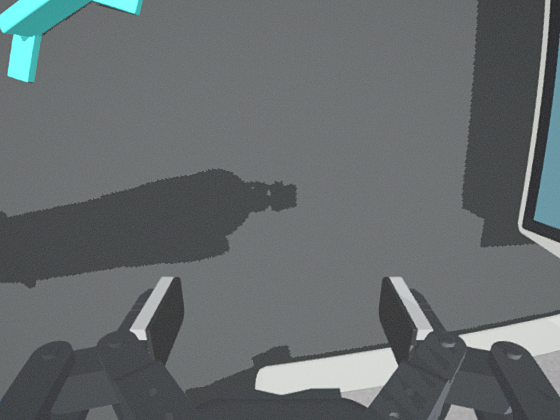

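The top view shows the square on the mat (340,240), the jig at (175,225) with the blue fence on the left, dishes at (270,268), pot at (292,148) and jar at (250,137). I'll enlarge the square and jig.

```bash
python3 - <<'E'
from h import *
crop('top0',110,160,235,280,'ct1',6)
crop('top0',285,185,405,295,'ct2',6)
crop('side0',215,90,315,180,'cs1',7)
crop('side0',205,220,325,320,'cs2',6)
E
```

```text
(no output)
```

View pics/ct1.png

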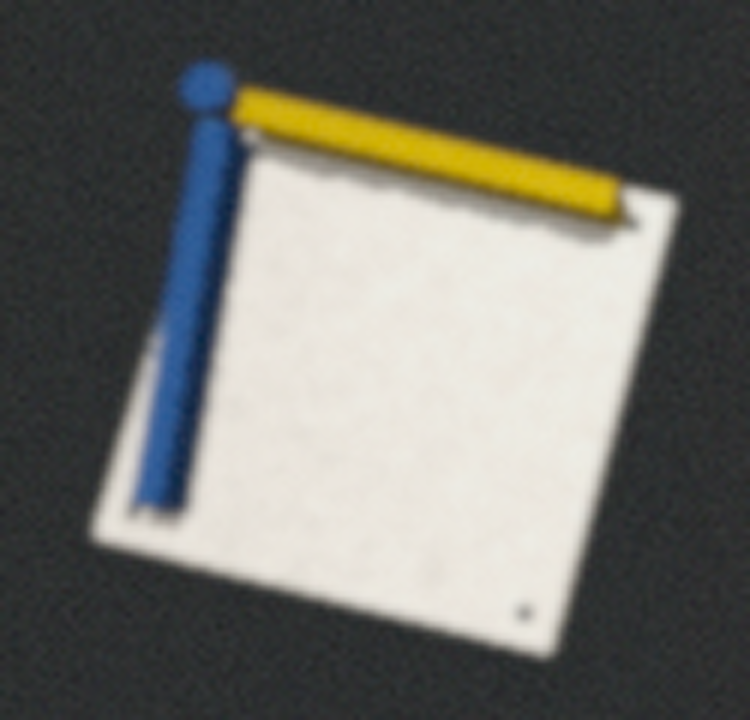

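View pics/ct2.png

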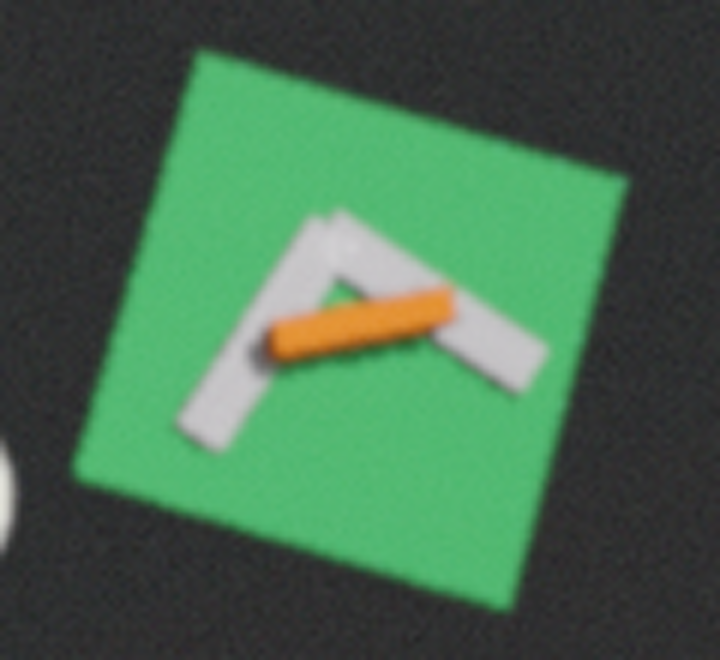

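View pics/cs1.png

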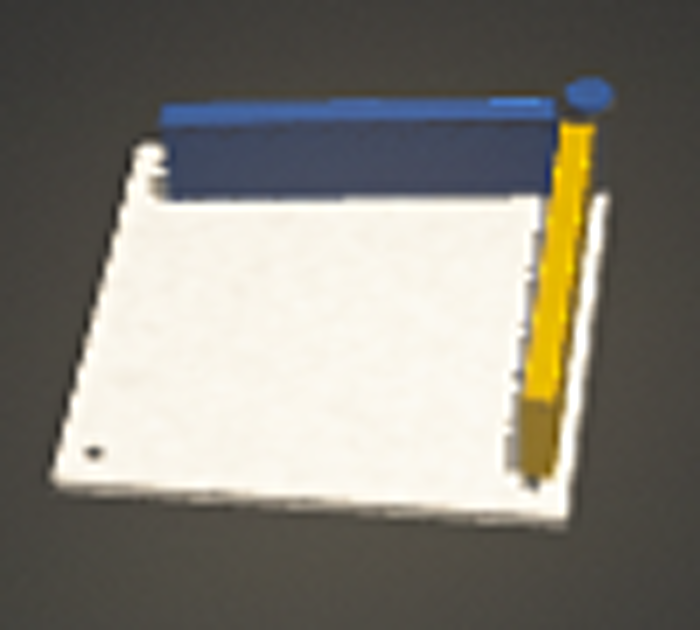

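View pics/cs2.png

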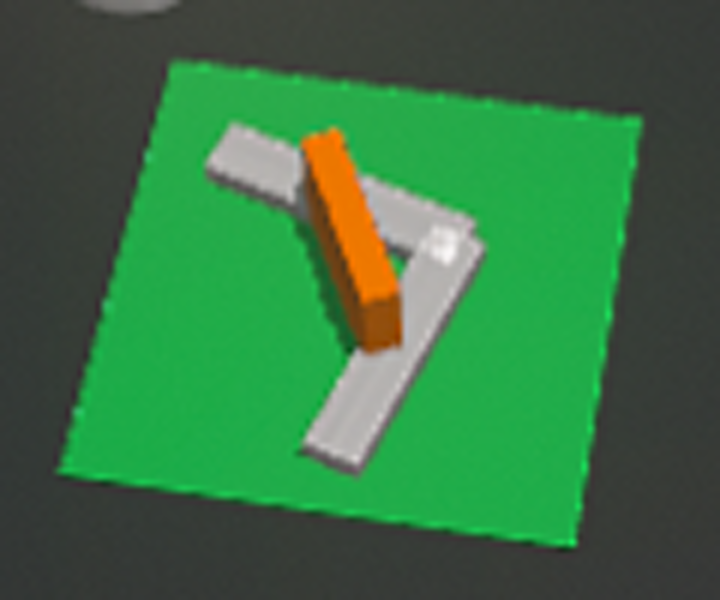

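```bash
cat > fit.py <<'E'
from h import *
from scipy.optimize import least_squares
def un(pts,x0,y0,s): return (np.array(pts,float)+.5)/s-.5+[x0,y0]
def fit(obs,g):
    # obs: list of (tag,model pts (n,3),pix(n,2))
    def place(v,m):
        c,s=np.cos(v[2]),np.sin(v[2]); m=np.array(m,float)
        return np.c_[v[0]+c*m[:,0]-s*m[:,1],v[1]+s*m[:,0]+c*m[:,1],m[:,2]]
    def res(v): return np.concatenate([(p(t,place(v,m))-px).ravel() for t,m,px in obs])
    r=least_squares(res,g); return r.x,np.round(r.fun.reshape(-1,2),1)
E
python3 - <<'E'
from fit import *
P=[(.02,-.19,.01),(-.19,-.19,.01),(-.19,.02,.01)]
o=[('top0',P,un([(682,197),(553,660),(90,537)],110,160,6)),('side0',P,un([(568,515),(52,478),(140,145)],215,90,7))]
F=[(0,-.172,.055),(.014,-.172,.055)]
print('jig');
for oo in (o[:1],o[1:],o):
    v,r=fit(oo,[.55,.2,-.2]);print(np.round(v,4),r.tolist())
S=[(-.12,0,.016),(-.12,-.024,.016),(0,-.12,.016),(-.024,-.12,.016)]
o=[('top0',S,un([(178,425),(222,455),(550,348),(522,397)],285,185,6)),('side0',S,un([(232,120),(207,165),(360,465),(302,443)],205,220,6))]
print('sq')
for oo in (o[:1],o[1:],o):
    v,r=fit(oo,[.45,-.2,-.5]);print(np.round(v,4),r.tolist())
c,s=np.cos(v[2]),np.sin(v[2]);print('grip',v[0]-.042*c+.042*s,v[1]-.042*s-.042*c)
M=[(.1,.1,.004),(.1,-.1,.004),(-.1,-.1,.004),(-.1,.1,.004)]
v,r=fit([('top0',M,un([(200,45),(630,178),(513,612),(72,475)],285,185,6))],[.4,-.2,-.3]);print('mat',np.round(v,4),r.tolist())
b=w('top0',un([(155,515),(187,510),(195,120),(240,130)],110,160,6),.055);print('blue top',np.round(b,4))
print(w('side0',un([(163,120),(555,115)],215,90,7),.055))
y=w('top0',un([(235,88),(620,183),(612,220),(232,122)],110,160,6),.055);print('yellow top',np.round(y,4))
for n,u,z in [('dishes',(270,268),.044),('pot',(292,158),.03),('jar',(249,129),.11)]: print(n,w('top0',[u],z))
E
```

```text
jig
[ 0.6496  0.2474 -0.2214] [[-0.6, 0.8], [-0.3, -0.7], [0.9, -0.1]]
[ 0.6498  0.2486 -0.2151] [[-0.0, 0.1], [0.1, 0.1], [-0.0, -0.2]]
[ 0.6498  0.2479 -0.2189] [[-0.7, 0.6], [-0.3, -0.9], [0.9, -0.1], [-0.3, 0.2], [-0.1, 0.1], [0.0, -0.2]]
sq
[ 0.568  -0.2556 -0.5596] [[-0.3, 0.0], [0.0, 0.1], [0.2, 0.3], [0.1, -0.4]]
[ 0.5693 -0.2557 -0.5616] [[0.2, 0.1], [-0.3, -0.1], [-0.1, 0.2], [0.2, -0.2]]
[ 0.5687 -0.2557 -0.5603] [[-0.3, -0.3], [0.0, -0.2], [0.1, 0.0], [0.1, -0.6], [-0.0, 0.2], [-0.6, -0.1], [-0.3, 0.2], [-0.0, -0.2]]
grip 0.5108414433419465 -0.26891197759581575
mat [ 0.5142 -0.2717 -0.2709] [[0.5, 0.9], [-0.6, 0.2], [-0.5, -0.7], [0.6, -0.3]]
blue top [[0.4755 0.2686 0.055 ]
 [0.4781 0.2551 0.055 ]
 [0.6485 0.265  0.055 ]
 [0.6446 0.245  0.055 ]]
[[0.48012454 0.26913573 0.055     ]
 [0.64706428 0.25244505 0.055     ]]
yellow top [[0.6633 0.2486 0.055 ]
 [0.6259 0.0778 0.055 ]
 [0.6094 0.0804 0.055 ]
 [0.648  0.2487 0.055 ]]
dishes [[ 0.42895946 -0.07735221  0.044     ]]
pot [[ 0.72611238 -0.12704544  0.03      ]]
jar [[ 0.77564097 -0.0136009   0.11      ]]
```

Call:
{"api": "jog_arm", "payload": {"rows": [[0,0,0,-2.1,-4.02,0,1],[0,0,0,-2.1,-4.02,0,1],[0,0,0,-2.1,-4.02,0,1],[0,0,0,-2.1,-4.02,0,1],[0,0,0,-2.1,-4.02,0,1],[0,0,0,-2.1,-4.02,0,1],[0,0,0,-2.1,-4.02,0,1],[0,0,0,-2.1,-4.02,0,1],[0,0,0,-2.1,-4.02,0,1],[0,0,0,-2.1,-4.02,0,1]]}}

```text
t: 1.4
ee_pos: [0.512, -0.268, 0.2451]
eef_rot: [0.0, 0.81, -0.587, -0.0]
contact_force: [-0.1, -1.6, -0.5]
width: 1.0
```

Call:
{"api": "jog_arm", "payload": {"rows": [[0,0,-0.185,0,0,0.5,1],[0,0,-0.185,0,0,0.5,1],[0,0,-0.185,0,0,0.5,1],[0,0,-0.185,0,0,0.5,1],[0,0,-0.185,0,0,0.5,1],[0,0,-0.185,0,0,0.5,1],[0,0,-0.185,0,0,0.5,1],[0,0,-0.185,0,0,0.5,1],[0,0,0,0,0,0,1],[0,0,0,0,0,0,1]]}}

```text
t: 2.65
ee_pos: [0.5112, -0.2692, 0.2053]
eef_rot: [-0.0, 0.994, 0.111, -0.0]
contact_force: [0.1, -0.3, -0.1]
width: 1.001
```

```bash
cat >> h.py <<'E'
def go(s,x,y,z,phi):
    M=T(s); f=np.arctan2(M[1,0],M[0,0]); d=M[:3,:3].T@(np.array([x,y,z])-M[:3,3])
    print('t',round(s['t'],2),'pos',np.round(M[:3,3],4),'phi',round(f,4),'tilt',np.round(M[:3,2],4),'F',np.round(s['contact_force'],2),'w',round(s['width'],3))
    print('  -> turn z',round(f-phi,4),'shift cm',np.round(d*100,2))
E
python3 - <<'E'
from h import *
f,s=grab('wrist','w1'); go(s,.511,-.269,.035,.225); print(s['joints'])
E
```

```text
t 2.65 pos [ 0.5112 -0.2692  0.2053] phi 0.2218 tilt [-0.e+00  2.e-04 -1.e+00] F [ 0.07 -0.25 -0.08] w 1.001
  -> turn z -0.0032 shift cm [-0.02 -0.02 17.03]
[ 0.88019576  0.53212334 -0.69339937  1.68442246  0.37974116  1.06403171
  0.28911724]
```

View pics/w1.png

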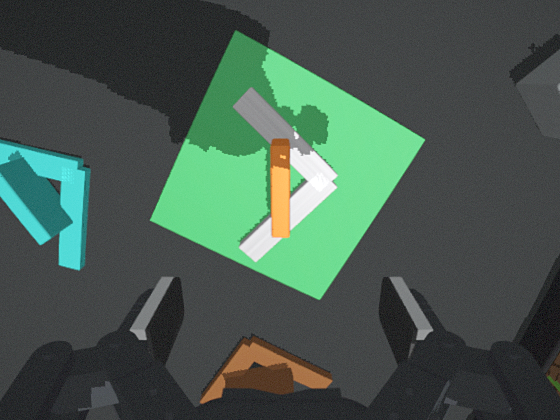

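The wrist view shows the bar upright in the picture, corners about (272,139), (290,139), (290,237) and (273,238), midway between the fingers. I'll check it numerically.

```bash
python3 - <<'E'
from h import *
b=w('w1',[(272,139),(290,139),(290,237),(273,238)],.056);print(b,b.mean(0)); d=b[0]+b[1]-b[2]-b[3];print(np.arctan2(d[1],d[0]))
E
```

```text
[[ 0.49342627 -0.22590125  0.056     ]
 [ 0.50718423 -0.22277806  0.056     ]
 [ 0.52635553 -0.30421337  0.056     ]
 [ 0.51231233 -0.30836841  0.056     ]] [ 0.50981959 -0.26531527  0.056     ]
1.7989485829889837
```

Call:
{"api": "jog_arm", "payload": {"rows": [[0,0,0,0,0,4,1],[0,0,0,0,0,4,1],[0,0,0,0,0,4,1],[0,0,0,0,0.1,2.5,1],[0,0,0,0,0,1.5,1],[0,0,0,0,0,1.0,1],[0,0,0,0,0,0,1],[0,0,0,0,0,0,1]]}}

```text
t: 3.7
ee_pos: [0.512, -0.2703, 0.0362]
eef_rot: [0.0, 0.994, 0.113, 0.001]
contact_force: [0.6, 0.3, 1.6]
width: 1.001
```

Call:
{"api": "jog_arm", "payload": {"rows": [[0,0,0,0,0,0,-1],[0,0,0,0,0,0,-1],[0,0,0,0,0,0,-1],[0,0,0,0,0,0,-1],[0,0,0,0,0,0,-1],[0,0,0,0,0,0,-1],[0,0,0,0,0,0,-1],[0,0,0,0,0,0,-1],[0,0,0,0,0,0,-1]], "grip_force": 80}}

```text
t: 4.82
ee_pos: [0.5115, -0.2702, 0.0355]
eef_rot: [0.0, 0.994, 0.113, 0.0]
contact_force: [-2.1, -0.2, 6.5]
width: 0.176
```

```bash
python3 - <<'E'
from h import *
f,s=grab('wrist','w2'); go(s,.511,-.269,.035,.225)
E
```

```text
t 4.83 pos [ 0.5115 -0.2702  0.0355] phi 0.2259 tilt [ 2.e-04 -3.e-04 -1.e+00] F [-2.06 -0.18  6.45] w 0.176
  -> turn z 0.0009 shift cm [-0.03 -0.13  0.05]
```

View pics/w2.png

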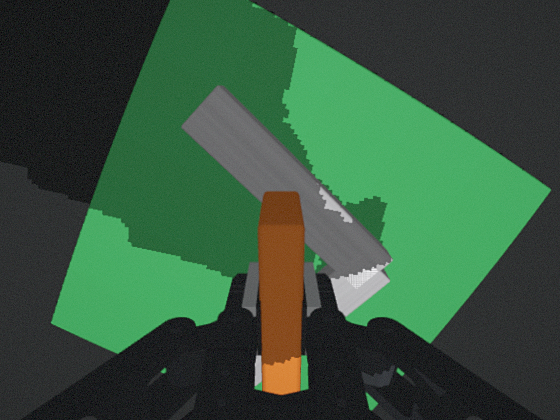

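Call:
{"api": "jog_arm", "payload": {"rows": [[0,0,0,0,0,-1,-1],[0,0,0,0,0,-3,-1],[0,0,0,0,0,-4,-1],[0,0,0,0,0,-4,-1],[0,0,0,0,0,-1,-1],[0,0,0,0,0,0,-1]]}}

```text
t: 5.62
ee_pos: [0.5112, -0.2702, 0.1651]
eef_rot: [0.0, 0.994, 0.113, -0.0]
contact_force: [-0.6, -0.3, -3.5]
width: 0.175
```

Call:
{"api": "jog_arm", "payload": {"rows": [[0,0,0,1.55,-4.39,0,-1],[0,0,0,1.55,-4.39,0,-1],[0,0,0,1.55,-4.39,0,-1],[0,0,0,1.55,-4.39,0,-1],[0,0,0,1.55,-4.39,0,-1],[0,0,0,1.55,-4.39,0,-1],[0,0,0,1.55,-4.39,0,-1],[0,0,0,1.55,-4.39,0,-1],[0,0,0,1.55,-4.39,0,-1],[0,0,0,1.55,-4.39,0,-1]]}}

```text
t: 6.88
ee_pos: [0.5633, 0.1933, 0.163]
eef_rot: [0.001, 0.994, 0.113, -0.002]
contact_force: [0.6, -0.4, -3.1]
width: 0.175
```

Call:
{"api": "jog_arm", "payload": {"rows": [[0,0,-0.171,0,0,0,-1],[0,0,-0.171,0,0,0,-1],[0,0,0,0,0,0,-1],[0,0,0,0,0,0,-1],[0,0,0,0,0,0,-1]]}}

```text
t: 7.5
ee_pos: [0.5641, 0.1922, 0.1649]
eef_rot: [0.0, 0.96, 0.279, -0.0]
contact_force: [0.5, 0.7, -3.9]
width: 0.171
```

```bash
python3 - <<'E'
from h import *
f,s=grab('wrist','w3'); go(s,.564,.193,.165,.568)
f,s=grab('top','t3');f,s=grab('side','s3'); crop('t3',110,140,270,260,'t3c',5); crop('s3',205,60,325,180,'s3c',6)
E
```

```text
t 7.5 pos [0.5641 0.1922 0.1649] phi 0.5656 tilt [-5.e-04 -2.e-04 -1.e+00] F [ 0.52  0.72 -3.91] w 0.171
  -> turn z -0.0024 shift cm [ 0.04 -0.07 -0.01]
```

View pics/w3.png

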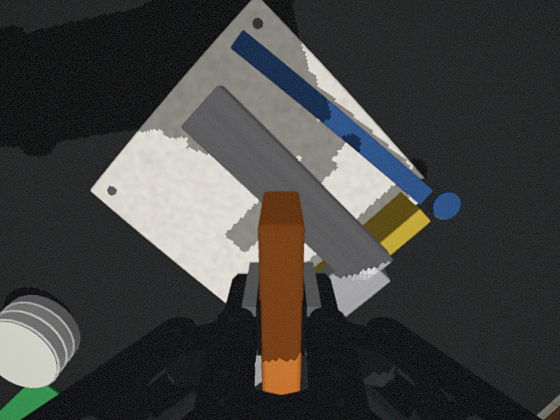

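View pics/t3c.png

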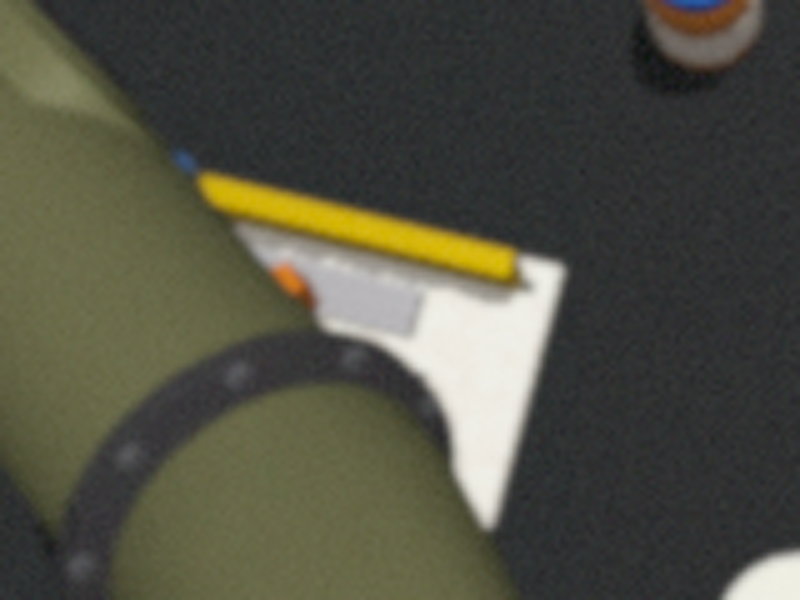

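View pics/s3c.png

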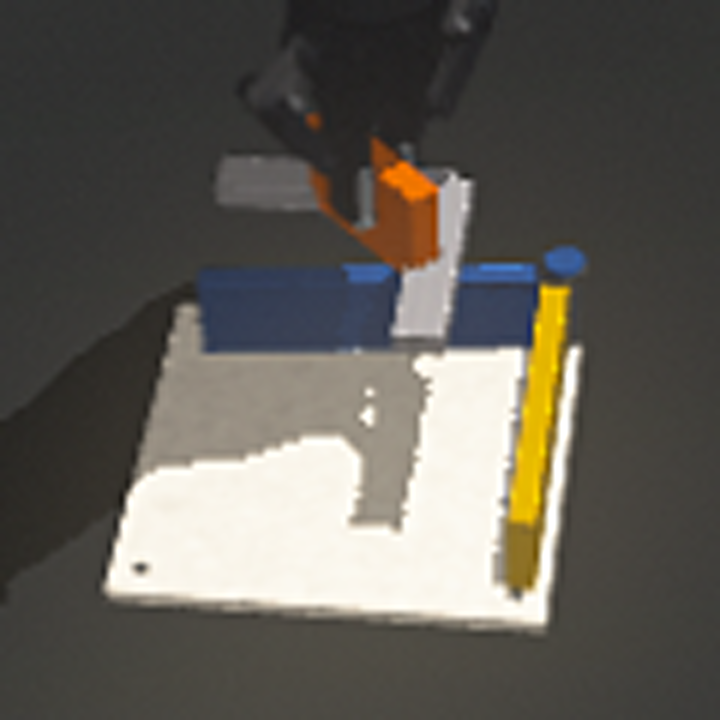

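```bash
python3 - <<'E'
from fit import *
v=np.array([.6498,.2479,-.217])
crop('w3',215,0,455,240,'w3c',3)
e=w('w3',[(220,87),(390,262),(182,126)],.1455);print(e); d=e[1]-e[0];print('sq yaw',np.arctan2(d[1],d[0]), np.linalg.norm(d))
c,s=np.cos(-.5626+.3397),0
o=[('top0',[(.02,-.19,.01),(-.19,-.19,.01),(-.19,.02,.01)],un([(682,197),(553,660),(90,537)],110,160,6))]
e=w('w3',[(233,47),(418,205)],.055);d=e[1]-e[0];print('blue',e,np.arctan2(d[1],d[0]))
print('plate',w('w3',[(92,190),(257,-1)],.01))
# plate edges in wrist
E
```

```text
[[0.49709066 0.25132962 0.1455    ]
 [0.60356931 0.22596547 0.1455    ]
 [0.49131229 0.22940995 0.1455    ]]
sq yaw -0.23385065020175774 0.10945794757285307
blue [[0.47908383 0.26878035 0.055     ]
 [0.64468787 0.24963643 0.055     ]] -0.11508972148436193
plate [[0.42460358 0.10755634 0.01      ]
 [0.46947138 0.3076051  0.01      ]]
```

View pics/w3c.png

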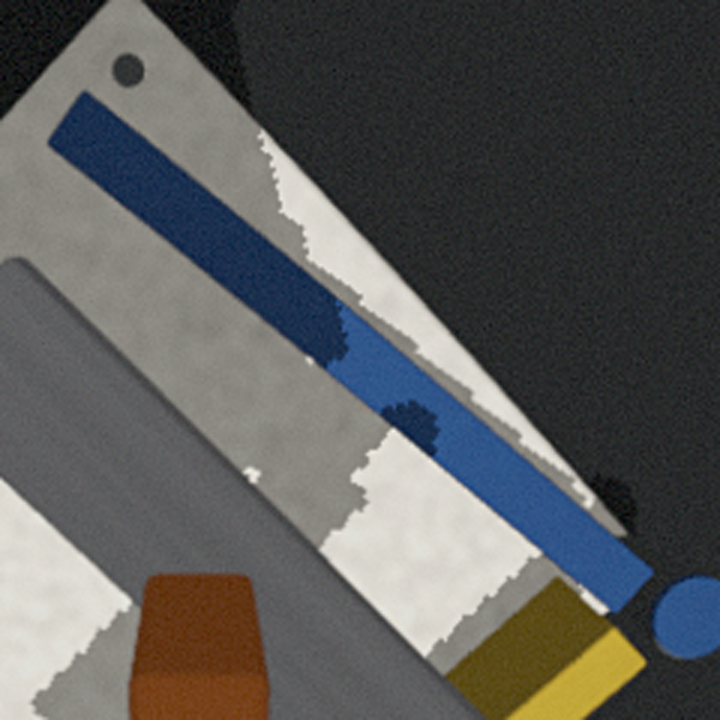

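```bash
python3 - <<'E'
from fit import *
def a(uv,z):
    e=w('w3',uv,z);d=e[1]-e[0];print(np.round(e,4).tolist(),np.arctan2(d[1],d[0]))
u=lambda q:un(q,215,0,3)
a(u([(38,270),(470,705)]),.1455); a(u([(38,270),(470,705)]),.139)
a(u([(0,478),(120,598)]),.1455)
a(u([(150,2),(625,533)]),.01)
a(u([(50,145),(610,612)]),.055)
a(u([(90,92),(653,573)]),.055)
print(w('w3',u([(612,628),(555,575),(645,665)]),[.055,.055,.055]))
E
```

```text
[[0.5001, 0.252, 0.1455], [0.5873, 0.2324, 0.1455]] -0.22096132038943228
[[0.4993, 0.2514, 0.139], [0.5904, 0.231, 0.139]] -0.22096132038943278
[[0.5097, 0.2245, 0.1455], [0.5334, 0.2184, 0.1455]] -0.25450922242424107
[[0.4747, 0.3098, 0.01], [0.6565, 0.2682, 0.01]] -0.22503600819063835
[[0.4785, 0.2677, 0.055], [0.644, 0.2504, 0.055]] -0.10403348408450333
[[0.4802, 0.2812, 0.055], [0.6466, 0.2637, 0.055]] -0.10425615582644368
[[0.64709131 0.24752773 0.055     ]
 [0.62676346 0.25038822 0.055     ]
 [0.66040881 0.24456678 0.055     ]]
```

Call:
{"api": "jog_arm", "payload": {"rows": [[0,0,0,0,0,3,-1],[0,0,0,0,0,3,-1],[0,0,0,0,0,2.5,-1],[0,0,0,0,0,1.5,-1],[0,0,0,0,0,1,-1],[0,0,0,0,0,1,-1],[0,0,0,0,0,0,-1],[0,0,0,0,0,0,-1]]}}

```text
t: 8.65
ee_pos: [0.5645, 0.1927, 0.0458]
eef_rot: [-0.0, 0.96, 0.28, 0.0]
contact_force: [-0.0, 0.6, -3.1]
width: 0.176
```

Call:
{"api": "jog_arm", "payload": {"rows": [[0,0,0,0.5,0,0,-1],[0,0,0,0.5,0,0,-1],[0,0,0,0.5,0,0,-1],[0,0,0,0.5,0,0,-1],[0,0,0,0.5,0,0,-1],[0,0,0,0.4,0,0,-1],[0,0,0,0.3,0,0,-1],[0,0,0,0,0,0,-1],[0,0,0,0,0,0,-1]]}}

```text
t: 9.78
ee_pos: [0.5913, 0.2096, 0.0453]
eef_rot: [0.0, 0.96, 0.28, 0.0]
contact_force: [-0.3, -1.4, -2.9]
width: 0.176
```

```bash
cat > st.py <<'E'
from h import *
import sys
def st():
    s=telemetry.observe(); M=T(s)
    yaw=-.221; Rj=np.array([[np.cos(yaw),-np.sin(yaw)],[np.sin(yaw),np.cos(yaw)]])
    j=Rj.T@(M[:2,3]-[.6495,.248])+.042
    F=Rj.T@s['contact_force'][:2]
    print('t',round(s['t'],2),'square~jig mm',np.round(j*1000,1),'z',round(M[2,3]-.0315,4),'phi',round(np.arctan2(M[1,0],M[0,0]),4),'F jig',np.round(F,2),'Fz',round(s['contact_force'][2],2),'torque',np.round(s['ft_torque'],2))
st()
E
python3 st.py
python3 - <<'E'
from h import *
f,s=grab('wrist','w4')
E
```

```text
t 9.78 square~jig mm [-6.4 -8.2] z 0.0138 phi 0.5679 F jig [-0.01 -1.41] Fz -2.92 torque [-0.48  0.1   0.07]
```

View pics/w4.png

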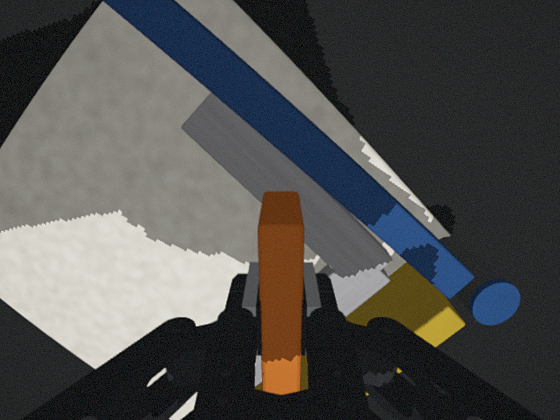

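Pressing the blue fence has started at the leg end. I'll continue along jig y, then x.

Call:
{"api": "jog_arm", "payload": {"rows": [[0,0,0,0.14,-0.14,0,-1],[0,0,0,0.14,-0.14,0,-1],[0,0,0,0.14,-0.14,0,-1],[0,0,0,0.14,-0.14,0,-1],[0,0,0,0,0,0,-1],[0,0,0,0,0,0,-1]]}}

```text
t: 10.58
ee_pos: [0.5929, 0.2178, 0.0453]
eef_rot: [-0.0, 0.96, 0.28, 0.0]
contact_force: [-1.2, -0.2, -4.1]
width: 0.176
```

```bash
python3 st.py
```

```text
t 10.57 square~jig mm [-6.6  0.1] z 0.0138 phi 0.568 F jig [-1.08 -0.5 ] Fz -4.06 torque [-0.29  0.18  0.09]
```

Call:
{"api": "jog_arm", "payload": {"rows": [[0,0,0,0.14,0.14,0,-1],[0,0,0,0.14,0.14,0,-1],[0,0,0,0.14,0.14,0,-1],[0,0,0,0,0,0,-1],[0,0,0,0,0,0,-1]]}}

```text
t: 11.2
ee_pos: [0.5988, 0.2163, 0.0454]
eef_rot: [-0.0, 0.96, 0.28, 0.0]
contact_force: [0.1, 0.4, -3.9]
width: 0.175
```

```bash
python3 st.py
```

```text
t 11.2 square~jig mm [-0.5  0. ] z 0.0139 phi 0.5679 F jig [0.03 0.41] Fz -3.91 torque [-0.04  0.05  0.02]
```

```bash
python3 - <<'E'
from h import *
f,s=grab('wrist','w5'); crop('w5',180,50,520,370,'w5c',2.3)
E
```

```text
(no output)
```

View pics/w5c.png

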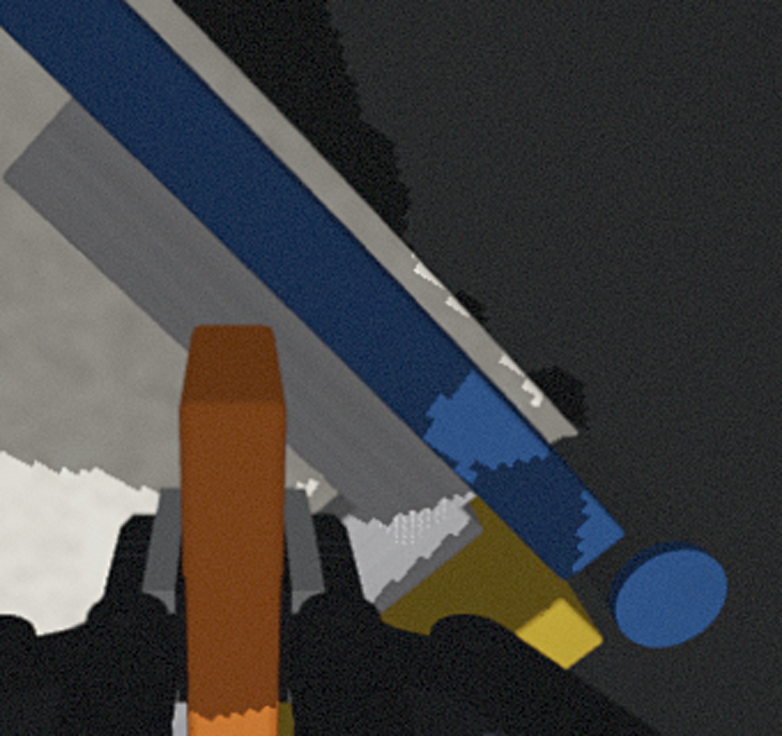

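Call:
{"api": "jog_arm", "payload": {"rows": [[0,0,0,0.1,0.1,0,-1],[0,0,0,0,0,0,-1],[0,0,0,0,0,0,-1]]}}

```text
t: 11.62
ee_pos: [0.5997, 0.2161, 0.0453]
eef_rot: [-0.0, 0.96, 0.28, -0.0]
contact_force: [-2.4, 1.0, -2.0]
width: 0.173
```

```bash
python3 st.py
```

```text
t 11.62 square~jig mm [0.4 0. ] z 0.0138 phi 0.5683 F jig [-2.54  0.44] Fz -2.02 torque [0.17 0.48 0.03]
```

Call:
{"api": "jog_arm", "payload": {"rows": [[0,0,0,0.1,-0.1,0,-1],[0,0,0,0,0,0,-1],[0,0,0,0,0,0,-1]]}}

```text
t: 12.0
ee_pos: [0.5997, 0.2164, 0.0451]
eef_rot: [0.001, 0.96, 0.28, -0.001]
contact_force: [-4.8, -2.9, -0.8]
width: 0.177
```

```bash
python3 st.py
```

```text
t 12.0 square~jig mm [0.4 0.2] z 0.0136 phi 0.5678 F jig [-4.09 -3.91] Fz -0.77 torque [-0.67  1.1   0.06]
```

Call:
{"api": "jog_arm", "payload": {"rows": [[0,0,0,0.1,0,0,-1],[0,0,0,0.05,0,0,-1],[0,0,0,0,0,0,-1],[0,0,0,0,0,0,-1]]}}

```text
t: 12.5
ee_pos: [0.5998, 0.2165, 0.045]
eef_rot: [0.001, 0.96, 0.28, -0.002]
contact_force: [-8.5, -4.6, 2.8]
width: 0.172
```

```bash
python3 st.py; python3 - <<'E'
from h import *
f,s=grab('wrist','w6'); crop('w6',180,50,520,370,'w6c',2.3)
f,s=grab('side','s6'); crop('s6',205,60,325,180,'s6c',6)
E
```

```text
t 12.5 square~jig mm [0.5 0.3] z 0.0135 phi 0.5678 F jig [-7.3  -6.32] Fz 2.85 torque [-1.06  1.83  0.05]
```

View pics/w6c.png

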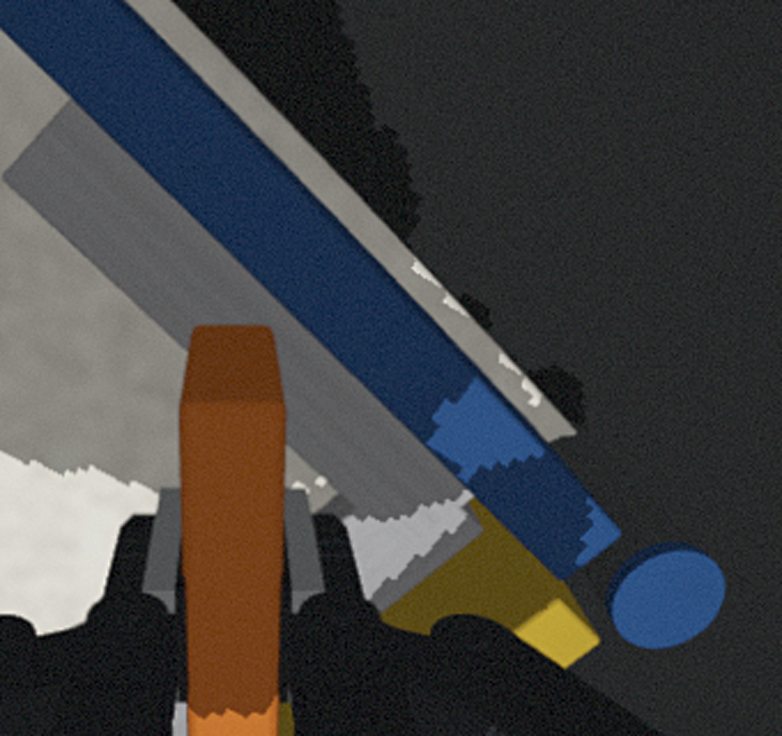

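View pics/s6c.png

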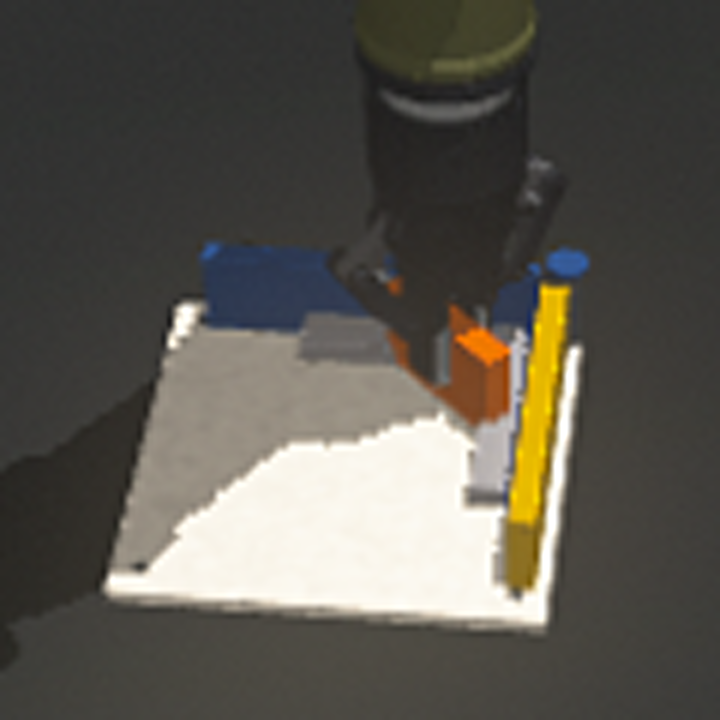

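Call:
{"api": "jog_arm", "payload": {"rows": [[0,0,0,0,0,0,-1],[0,0,0,0,0,0,-1],[0,0,0,0,0,0,-1],[0,0,0,0,0,0,-1],[0,0,0,0,0,0,-1],[0,0,0,0,0,0,-1],[0,0,0,0,0,0,-1],[0,0,0,0,0,0,-1],[0,0,0,0,0,0,-1],[0,0,0,0,0,0,-1]]}}

```text
t: 13.85
ee_pos: [0.5998, 0.2165, 0.045]
eef_rot: [0.001, 0.96, 0.28, -0.002]
contact_force: [-8.2, -5.0, 2.7]
width: 0.173
```

```bash
python3 st.py; python3 - <<'E'
from fit import *
u=lambda q:un(q,180,50,2.3)
def a(n,q,z):
    e=w('w6',u(q),z);d=e[1]-e[0];print(n,np.round(e,4).tolist(),np.arctan2(d[1],d[0]))
a('blue out',[(125,0),(622,533)],.055)
a('blue in',[(0,30),(568,578)],.055)
a('plate',[(172,0),(577,433)],.01)
a('sq in',[(5,177),(190,345)],.0255)
a('yellow end',[(563,600),(600,640)],.055)
E
```

```text
t 13.85 square~jig mm [0.5 0.3] z 0.0135 phi 0.5678 F jig [-6.89 -6.68] Fz 2.65 torque [-1.02  1.86  0.06]
blue out [[0.535, 0.2903, 0.055], [0.6481, 0.2641, 0.055]] -0.2268852334070698
blue in [[0.5222, 0.2778, 0.055], [0.646, 0.2523, 0.055]] -0.20328691423533465
plate [[0.5353, 0.2954, 0.01], [0.6574, 0.2684, 0.01]] -0.2177723309560717
sq in [[0.527, 0.2531, 0.0255], [0.5721, 0.244, 0.0255]] -0.1993950132635511
yellow end [[0.6483, 0.2483, 0.055], [0.6602, 0.2453, 0.055]] -0.2485140465328787
```

Call:
{"api": "jog_arm", "payload": {"rows": [[0,0,0,-0.3,0,0,-1],[0,0,0,-0.7,0,0,-1],[0,0,0,-1,0,0,-1],[0,0,0,-1,0,0,-1],[0,0,0,0,0,-1.5,-1],[0,0,0,0,0,-3.5,-1],[0,0,0,0,0,-4,-1],[0,0,0,0,0,-3,-1],[0,0,0,0,0,0,-1],[0,0,0,0,0,0,-1]]}}

```text
t: 15.1
ee_pos: [0.5761, 0.2015, 0.1649]
eef_rot: [0.0, 0.96, 0.28, -0.0]
contact_force: [0.2, 0.4, -3.3]
width: 0.175
```

```bash
python3 - <<'E'
from h import *
f,s=grab('wrist','w7'); crop('w7',180,0,500,260,'w7c',2.4); go(s,.511,-.270,.165,.226)
E
```

```text
t 15.1 pos [0.5761 0.2015 0.1649] phi 0.5679 tilt [-4.e-04 -5.e-04 -1.e+00] F [ 0.16  0.41 -3.34] w 0.175
  -> turn z 0.3419 shift cm [-3.085e+01  3.625e+01  2.000e-02]
```

View pics/w7c.png

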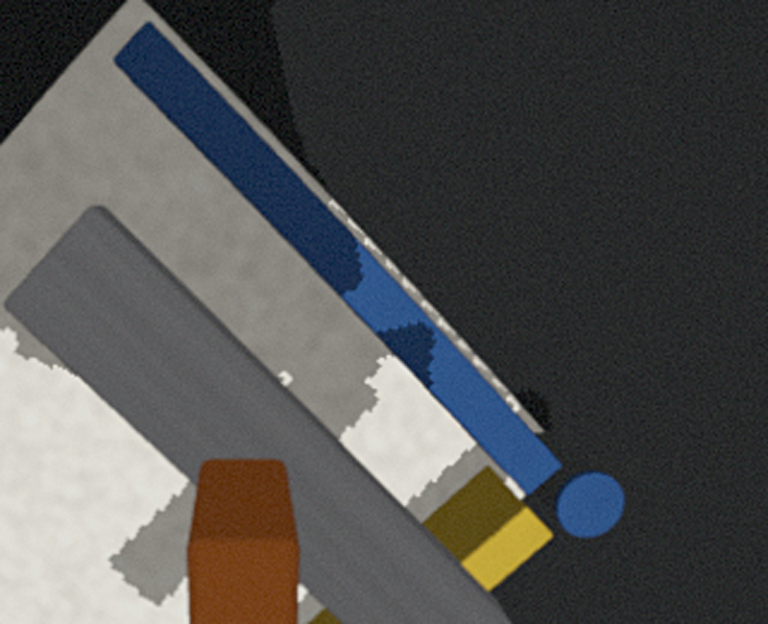

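```bash
python3 - <<'E'
from fit import *
u=lambda q:un(q,180,0,2.4)
def a(n,q,z):
    e=w('w7',u(q),z);d=e[1]-e[0];print(n,np.round(e,4).tolist(),np.arctan2(d[1],d[0]))
a('in',[(115,60),(523,495)],.055);a('out',[(150,22),(560,465)],.055);a('plate',[(148,3),(543,432)],.01)
E
```

```text
in [[0.4813, 0.2874, 0.055], [0.6443, 0.2504, 0.055]] -0.22354566253644248
out [[0.4842, 0.3001, 0.055], [0.6478, 0.2639, 0.055]] -0.21812747254531692
plate [[0.4723, 0.3094, 0.01], [0.6573, 0.268, 0.01]] -0.22006717833461298
```

Blue fence now reads within about 0.005 rad of the plate edge. Returning the square to the mat.

Call:
{"api": "jog_arm", "payload": {"rows": [[0,0,0,-3.08,3.62,0,-1],[0,0,0,-3.08,3.62,0,-1],[0,0,0,-3.08,3.62,0,-1],[0,0,0,-3.08,3.62,0,-1],[0,0,0,-3.08,3.62,0,-1],[0,0,0,-3.08,3.62,0,-1],[0,0,0,-3.08,3.62,0,-1],[0,0,0,-3.08,3.62,0,-1],[0,0,0,-3.08,3.62,0,-1],[0,0,0,-3.08,3.62,0,-1],[0,0,0.171,0,0,0,-1],[0,0,0.171,0,0,0,-1]]}}

```text
t: 16.65
ee_pos: [0.5104, -0.2697, 0.1636]
eef_rot: [-0.001, 0.994, 0.109, -0.001]
contact_force: [-0.4, 1.1, -3.5]
width: 0.169
```

Call:
{"api": "jog_arm", "payload": {"rows": [[0,0,0,0,0,0,-1],[0,0,0,0,0,3,-1],[0,0,0,0,0,3,-1],[0,0,0,0,0,3,-1],[0,0,0,0,0,2,-1],[0,0,0,0,0,1.2,-1],[0,0,0,0,0,0,-1],[0,0,0,0,0,0,-1],[0,0,0,0,0,0,-1]]}}

```text
t: 17.77
ee_pos: [0.5119, -0.2692, 0.0442]
eef_rot: [0.0, 0.994, 0.113, 0.001]
contact_force: [0.4, -0.1, -3.3]
width: 0.18
```

```bash
python3 - <<'E'
from h import *
f,s=grab('wrist','w8'); go(s,.511,-.270,.0355,.226)
E
```

```text
t 17.77 pos [ 0.5119 -0.2692  0.0442] phi 0.2263 tilt [ 1.4e-03 -7.0e-04 -1.0e+00] F [ 0.43 -0.06 -3.33] w 0.18
  -> turn z 0.0003 shift cm [-0.11  0.06  0.87]
```

View pics/w8.png

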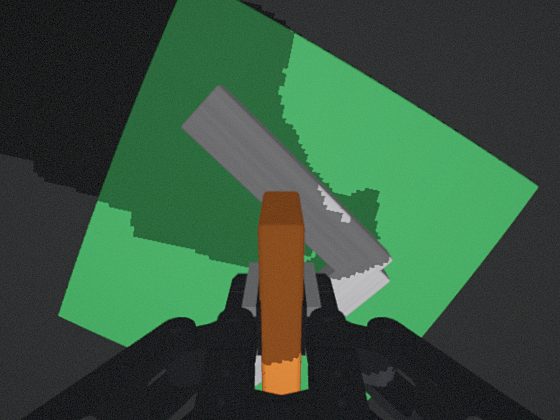

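The square hangs flat over the mat in the original spot. I'll lower the last 8.7 mm, release and rise.

Call:
{"api": "jog_arm", "payload": {"rows": [[0,0,0,0,0,0.4,-1],[0,0,0,0,0,0.3,-1],[0,0,0,0,0,0.15,-1],[0,0,0,0,0,0,-1],[0,0,0,0,0,0,-1]]}}

```text
t: 18.45
ee_pos: [0.5112, -0.269, 0.0355]
eef_rot: [0.0, 0.994, 0.113, -0.0]
contact_force: [-3.1, 1.0, 6.6]
width: 0.172
```

Call:
{"api": "jog_arm", "payload": {"rows": [[0,0,0,0,0,0,1],[0,0,0,0,0,0,1],[0,0,0,0,0,0,1],[0,0,0,0,0,0,1],[0,0,0,0,0,0,1],[0,0,0,0,0,0,1],[0,0,0,0,0,0,1],[0,0,0,0,0,0,1]]}}

```text
t: 19.45
ee_pos: [0.5114, -0.269, 0.0348]
eef_rot: [-0.0, 0.994, 0.113, -0.0]
contact_force: [0.5, 1.1, 0.2]
width: 1.001
```

Call:
{"api": "jog_arm", "payload": {"rows": [[0,0,0,0,0,-1,1],[0,0,0,0,0,-2,1],[0,0,0,0,0,-3,1],[0,0,0,0,0,-4,1],[0,0,0,0,0,-4,1],[0,0,0,0,0,-2,1],[0,0,0,0,0,0,1],[0,0,0,0,0,0,1]]}}

```text
t: 20.45
ee_pos: [0.5109, -0.2689, 0.1942]
eef_rot: [-0.0, 0.994, 0.113, -0.0]
contact_force: [-0.8, -0.3, -0.5]
width: 1.0
```

```bash
python3 - <<'E'
from h import *
f,s=grab('wrist','w9'); go(s,.511,-.270,.2,.226);f,s=grab('top','t9');f,s=grab('side','s9')
E
```

```text
t 20.45 pos [ 0.5109 -0.2689  0.1942] phi 0.2259 tilt [-1.e-03  2.e-04 -1.e+00] F [-0.79 -0.3  -0.46] w 1.0
  -> turn z -0.0001 shift cm [-0.01  0.11 -0.58]
```

View pics/w9.png

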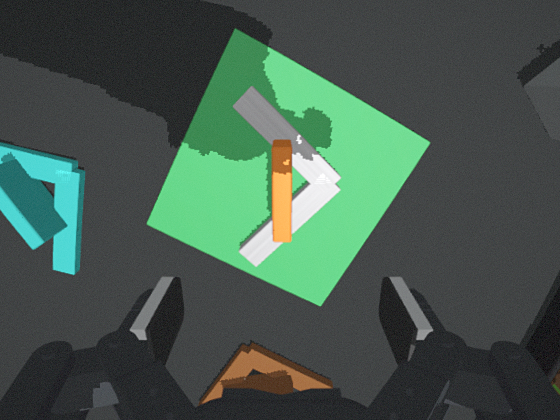

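View pics/t9.png

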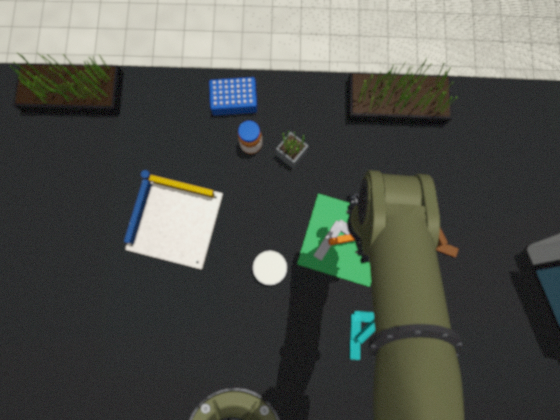

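View pics/s9.png

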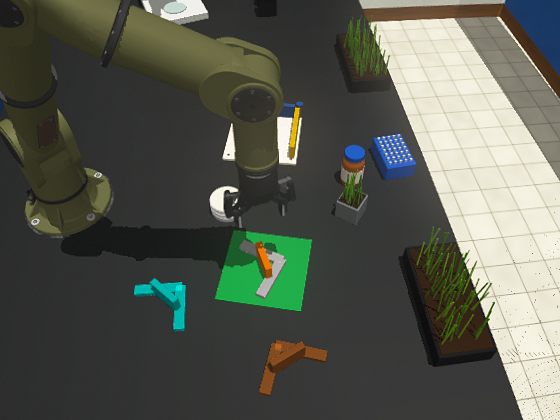

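```bash
python3 -c "
from bench import job_done
print(job_done())"
```

```text
the job is handed in; nothing more can be done
None
```

The square was pressed home against both fences, the blue fence was pushed out to square, and the square is back on the mat. I handed the job in at about 20 s, and it reported no verdict.

- **Pressing:** I held the square about 3.5 mm above the jig plate with about 7 N on each fence for over a second. By my measurements it was within 0.5 mm of the jig corner. The wrist view showed it flush along the blue fence.
- **Blue fence:** It started about 0.117 rad inwards. After I took the square away, its edges matched the plate edge to about 0.004 rad in the wrist picture. Edge readings taken during the press were rougher, up to about 0.02–0.03 rad off, because only short stretches of edge were visible.
- **Square on the mat:** It lies flat and released about where it started, with the grip within about 5 mm of the mat's centre. The gripper is open and about 16 cm above where it let go.
- **Bystanders:** The pot, jar and dishes look unmoved in the last pictures. I checked them by eye only.

No check failed.

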